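# Clamp the glued pepper mill

## Robot

A 6-joint arm with a two-finger parallel gripper is mounted at the origin on the work surface; the furniture and walls round the work are solid. World frame = base frame: x ahead of the robot, y to its left, z up, the work surface at z = 0. Lengths are in mm, angles in rad, forces in N, time in s.
With the tool pointing down it reaches from about 400 to 825 mm from the base axis. Payload 7 kg.
Tool frame: the origin (TCP) lies at the very end of the fingers, on their centre line; the grasp point (between the pads) lies 19 mm behind it; z points along the fingers, y is the line along which they close (so a half turn about z gives the same grasp; the last joint's range is limited). The gripper opens to 88 mm and grips with 3 to 60 N. Pads are 19 mm wide; open, the fingers measure 130 mm over their backs; the gripper's body (78 mm by 193 mm) begins 47 mm behind the grasp point.
Start: joints at [-0.876, 0.359, 0.012, 0, -1.224, -0.288], TCP at [267.051, -619.902, 226.561] pointing down, gripper open.
Joint ranges: [-3.07, 3.07], [-1.43, 2.12], [-1.02, 1.25], [-3.03, 1.67], [-3.05, -0], [-3.03, 3.03]. Speed limits (rad/s): [2.39, 2.39, 3.01, 3.14, 3.14, 3.14].

## Interface

Orientations are given as a unit quaternion [x, y, z, w].
In Python, from plant import bot gives the robot as it stands. Calls block until the motion is done:
- bot.move_ptp(position, orientation): joint-space move of the TCP to a pose.
- bot.line_to(position, velocity=150, ori=None): straight line of the TCP; ori=None keeps the orientation; velocity is the mean speed in mm/s.
- bot.move_joints(angles): joint-space move.
- bot.move_gripper(opening, force=None): finger opening in mm; force is the grip in N (None keeps the last); returns when the fingers have stopped.
- bot.pause(seconds).
- bot.solve_ik(position, orientation): joint angles nearest the present ones, or None.
- bot.read_state(): the state.
- bot.camera(name): name is "side" or "top"; returns the picture (480x640x3 uint8, red, green, blue); there is no depth.
- bot.get_calibration(name): a dict with "fx", "fy", "cx", "cy" (pixels), "view" (4x4, takes a point from world to camera coordinates). Camera axes: x right, y up, looking along -z (the intrinsics and any distortion apply to the point x, -y, -z); pixel columns grow to the right and rows downward; lengths in mm; the calibration is good to about 2 mm. A picture is of the moment at which its call begins. get_calibration takes no time and is no camera call.
A pose or a line that the arm cannot do raises bot.Unreachable and nothing moves.
- bot.close_job(): hands the job in; it is judged then, once.
The state is a dict: "t": time; "joint_pos": joint angles; "qvel": joint speeds; "tau": joint torques, N m; "tcp_pos": TCP position; "eef_rot": TCP orientation; "contact_force": force on the tool from outside, world axes, zero at the start; "moment": the same for the moment, N m; "width": finger opening in mm; "finger_force": force on a finger pad.
Only numpy, scipy, OpenCV 4.12 (cv2) and the standard library are available. Lean on these libraries where they do the work, as an engineer would, in place of code of your own. Each camera call takes 0.05 s, during which the arm holds its last target. There are 200 camera calls.

## Task

The foot of the wooden pepper mill has just been glued, and the mill stands between the jaws of one of the two one-hand clamps; find that clamp and pump its trigger (squeeze, let it spring back, squeeze again) until the moving jaw has pushed the mill against the fixed jaw and its sprung pad is pressed in about half way, never onto its stop. Finish while holding the trigger squeezed like that, so that the mill stays gripped upright without being crushed. Move the jaw only by the trigger, do not touch the mill, leave the trigger of the other clamp and the glass in it alone, and disturb nothing else.

Things in the scene. Friction and masses are not known exactly. Their poses are not given: they have to be found in the camera images.
- clamp_a: The left of two equal caulk-gun style clamps lying on their sides, stuck to the table (fixed). 55 mm high. Origin: on the table under the bar, at the black housing (x -45..30, y -16..30 mm). x: along the bar, away from the robot, to the fixed jaw; y: to the handle; z up. Handle: x -45..-23, y 25..120, z 8..38 mm, trigger on its +x side. Jaws stick out to -y; a thing stands between them.
- clamp_a_grip (a point): left clamp, clamp frame x -21.5, y 85, z 24 mm: the middle between handle back and trigger front when squeezed home. Fingers come straight down, one behind the handle (back face at x -45), one in front of the trigger, and close along the clamp's x. Over handle and trigger: 65 mm when free, 46 mm squeezed home. Both faces stand clear from z 12 to 36 mm.
- clamp_a_trigger (a joint): left trigger, on a vertical hinge at clamp x 7, y 30 mm. 0 = free, 0.34 rad = home (18.5 mm at the grip point). A squeeze drives the bar 65 mm per rad, less up to 6 mm lost till a 5 mm ratchet tooth is caught; let go, it springs back and leaves the bar. Takes about 5 to 8 N at the grip point, plus 1.2 N for each N the jaw presses.
- clamp_a_trigger_front (a point): Front face of the left trigger, 55 mm out from its hinge (clamp frame x 20, y 85, z 24 mm when free): a finger pushes here towards the handle (-x). Moves with the trigger.
- clamp_a_advance (a joint): Push bar of the left clamp with its moving jaw: m advanced to the fixed jaw, 0 to 0.12; starts between 0 and 0.027. Its brake holds 3 N only: a jaw that presses harder slides back when the trigger is let go, until it presses 3 N.
- clamp_a_jaw: Moving jaw of the left clamp: plate 10 x 88 x 40 mm with a spring barrel; one piece with the toothed push bar, carries the sprung pad. Origin at table level under the bar, at clamp x = bar advance, y 0; the plate is at x 40..50, y -76..12 mm from it.
- clamp_a_pad (a joint): Sprung rubber pad of the left moving jaw: 0 = fully out, grows as it is pressed in, 0.015 m = on its stop. 1500 N/m: 6 N at 4 mm, 18 N at 12 mm.
- clamp_a_pad_front (a point): Middle of the pressing face (50 wide, 34 mm high) of the left clamp's sprung pad; clamp x = 85 mm + bar advance - pad travel, y -48, z 31 mm.
- clamp_a_end: Fixed jaw of the left clamp. Origin at table level at clamp x 220 mm; its rubber face is at x 215, y -73..-23, z 14..48 mm.
- clamp_b: The right of two equal caulk-gun style clamps lying on their sides, stuck to the table (fixed). 55 mm high. Origin: on the table under the bar, at the black housing (x -45..30, y -16..30 mm). x: along the bar, away from the robot, to the fixed jaw; y: to the handle; z up. Handle: x -45..-23, y 25..120, z 8..38 mm, trigger on its +x side. Jaws stick out to -y; a thing stands between them.
- clamp_b_grip (a point): right clamp, clamp frame x -21.5, y 85, z 24 mm: the middle between handle back and trigger front when squeezed home. Fingers come straight down, one behind the handle (back face at x -45), one in front of the trigger, and close along the clamp's x. Over handle and trigger: 65 mm when free, 46 mm squeezed home. Both faces stand clear from z 12 to 36 mm.
- clamp_b_trigger (a joint): right trigger, on a vertical hinge at clamp x 7, y 30 mm. 0 = free, 0.34 rad = home (18.5 mm at the grip point). A squeeze drives the bar 65 mm per rad, less up to 6 mm lost till a 5 mm ratchet tooth is caught; let go, it springs back and leaves the bar. Takes about 5 to 8 N at the grip point, plus 1.2 N for each N the jaw presses.
- clamp_b_trigger_front (a point): Front face of the right trigger, 55 mm out from its hinge (clamp frame x 20, y 85, z 24 mm when free): a finger pushes here towards the handle (-x). Moves with the trigger.
- clamp_b_advance (a joint): Push bar of the right clamp with its moving jaw: m advanced to the fixed jaw, 0 to 0.12; starts between 0 and 0.027. Its brake holds 3 N only: a jaw that presses harder slides back when the trigger is let go, until it presses 3 N.
- clamp_b_jaw: Moving jaw of the right clamp: plate 10 x 88 x 40 mm with a spring barrel; one piece with the toothed push bar, carries the sprung pad. Origin at table level under the bar, at clamp x = bar advance, y 0; the plate is at x 40..50, y -76..12 mm from it.
- clamp_b_pad (a joint): Sprung rubber pad of the right moving jaw: 0 = fully out, grows as it is pressed in, 0.015 m = on its stop. 1500 N/m: 6 N at 4 mm, 18 N at 12 mm.
- clamp_b_pad_front (a point): Middle of the pressing face (50 wide, 34 mm high) of the right clamp's sprung pad; clamp x = 85 mm + bar advance - pad travel, y -48, z 31 mm.
- clamp_b_end: Fixed jaw of the right clamp. Origin at table level at clamp x 220 mm; its rubber face is at x 215, y -73..-23, z 14..48 mm.
- mill: Turned brown wooden pepper mill, 57 mm across the foot, 191 mm tall, 0.24 kg, upright on the table between the jaws of one of the two clamps (either), about 13 mm short of the fixed jaw. Origin in the middle of its underside, z up.
- tumbler: Clear stemless water glass, 73 mm across, 88 mm tall, standing between the jaws of the other clamp. Origin in the middle of its underside.
- wine_glass: Clear stemmed wine glass, 82 mm across, 208 mm tall, left of the left clamp. Origin under its foot.
- card: Folded card tent, 44 x 95 x 56 mm, right of the right clamp. Origin under its middle.
Mind the look-alikes: they are no part of the job. What is shaped like the mill but blue is not meant.

How it is judged (in metres and radians):
On the way, in this order (a step that is already met when the one before it is completed fails the run):
1. the trigger of the clamp with the mill is squeezed most of the way (((horizontal distance between mill and clamp_a_end below 0.12 m and value of joint clamp_a_trigger above 0.2 rad) or (horizontal distance between mill and clamp_b_end below 0.12 m and value of joint clamp_b_trigger above 0.2 rad))), for 0.05 s.
2. the trigger is let back for another stroke (((horizontal distance between mill and clamp_a_end below 0.12 m and value of joint clamp_a_trigger below 0.15 rad) or (horizontal distance between mill and clamp_b_end below 0.12 m and value of joint clamp_b_trigger below 0.15 rad))), for 0.05 s.
3. the moving jaw of that clamp touches the mill (((horizontal distance between mill and clamp_a_end below 0.12 m and contact force between clamp_a_jaw and mill above 0.5 N) or (horizontal distance between mill and clamp_b_end below 0.12 m and contact force between clamp_b_jaw and mill above 0.5 N))), for 0.1 s.
At the end, for the whole second after the job is handed in: The mill stands upright (within 0.12 rad, lifted less than 10 mm) and still, pressed against the fixed jaw (over 4 N) by the moving jaw (over 4 N), whose sprung pad is pressed in between 4 and 12 mm, while the fingers hold that clamp's trigger squeezed (over 2 N, trigger beyond 0.03 rad) (((horizontal distance between mill and clamp_a_end below 0.12 m and value of joint clamp_a_pad between 0.004 and 0.012 m and contact force between each of clamp_a_end, clamp_a_jaw and mill above 4 N and contact force between the fingers and clamp_a above 2 N and value of joint clamp_a_trigger above 0.03 rad) or (horizontal distance between mill and clamp_b_end below 0.12 m and value of joint clamp_b_pad between 0.004 and 0.012 m and contact force between each of clamp_b_end, clamp_b_jaw and mill above 4 N and contact force between the fingers and clamp_b above 2 N and value of joint clamp_b_trigger above 0.03 rad)) and angle between mill's own z axis and vertical below 0.12 rad and height (world z) of mill below 0.01 m and linear speed of mill below 0.02 m/s); the arm keeps its last pose, push and grip.
It fails at once if a sprung pad is driven onto its stop: the mill is crushed (value of joint any of clamp_a_pad, clamp_b_pad above 0.014 m).
It fails at once if the robot pushes a moving jaw itself (contact force between any of the fingers, the arm and clamp_a_jaw above 1 N or contact force between any of the fingers, the arm and clamp_b_jaw above 1 N).
It fails at once if the robot touches the mill, or the mill is tipped (angle between mill's own z axis and vertical above 0.3 rad or contact force between any of the fingers, the arm and mill above 1 N).
It fails at once if the trigger of the other clamp is squeezed ((horizontal distance between mill and clamp_a_end below 0.12 m and value of joint clamp_b_trigger above 0.1 rad) or (horizontal distance between mill and clamp_b_end below 0.12 m and value of joint clamp_a_trigger above 0.1 rad)).
It fails at once if the glass in the other clamp or a bystander is disturbed (distance of tumbler from where it was at the start of the episode above 0.015 m or angle between tumbler's own z axis and vertical above 0.3 rad or distance of any of wine_glass, card from where it was at the start of the episode above 0.03 m).
It also fails if it takes over 72 s, if anything falls off the work surface, if the arm or the gripper's body presses on something with over 40 N, if the wrist force passes 120 N, or if a joint passes its speed limit or range.

## Working session

There is one attempt and no reset: what is moved stays moved. The work goes in short steps, each a Python script; the robot and the scene stay as the last script left them, time stands still between calls to the robot, and variables do not carry over. Pictures are saved under pics/ and viewed, at most 10 in all, crops included, and the job is handed in when it is done.

```bash
mkdir -p pics; ls; python3 - <<'E'
from plant import bot
import cv2
for n in("top","side"):
    cv2.imwrite(f"pics/{n}0.png",bot.camera(n)[:,:,::-1]); c=bot.get_calibration(n); print(n,c)
s=bot.read_state(); print(s)
E
```

```text
pics
top {'fx': 515.2106956533222, 'fy': 515.2106956533222, 'cx': 322.37322013431304, 'cy': 249.09210118851365, 'view': array([[ 1.42528712e-02, -9.99870873e-01,  7.42252794e-03,
        -9.72952784e+00],
       [ 9.86895823e-01,  1.52603909e-02,  1.60635475e-01,
        -5.69974719e+02],
       [-1.60728004e-01,  5.03574507e-03,  9.86985892e-01,
        -1.24495721e+03],
       [ 0.00000000e+00,  0.00000000e+00,  0.00000000e+00,
         1.00000000e+00]])}
side {'fx': 484.093593023561, 'fy': 484.093593023561, 'cx': 314.7339451257459, 'cy': 235.78683983707452, 'view': array([[-9.78693211e-01, -2.04062376e-01, -2.27628142e-02,
         5.51719207e+02],
       [ 8.56532202e-02, -5.06502572e-01,  8.57973584e-01,
        -6.97558246e+01],
       [-1.86609552e-01,  8.37743213e-01,  5.13189228e-01,
        -1.28232048e+03],
       [ 0.00000000e+00,  0.00000000e+00,  0.00000000e+00,
         1.00000000e+00]])}
{'t': 0.1, 'joint_pos': array([-8.75898359e-01,  3.59340973e-01,  1.11351397e-02, -2.90578964e-04,
       -1.22407132e+00, -2.88090103e-01]), 'qvel': array([ 0.00159222, -0.00307946,  0.00065749,  0.00068206,  0.00013143,
        0.00011167]), 'tau': array([-2.99176776e-03, -5.84162843e+01,  2.93752956e+01,  7.01542273e+00,
        1.01708501e-02, -9.33501656e-05]), 'tcp_pos': array([ 266.8765437 , -619.53030144,  225.69629278]), 'eef_rot': array([-2.01955743e-01,  9.79394359e-01,  7.17238539e-04, -2.28995858e-04]), 'contact_force': array([-0.32892282,  0.48768217, -0.22086968]), 'moment': array([-0.00075652,  0.00300792, -0.00309901]), 'finger_force': 0.0, 'width': 87.81943352866864}
```

View pics/top0.png

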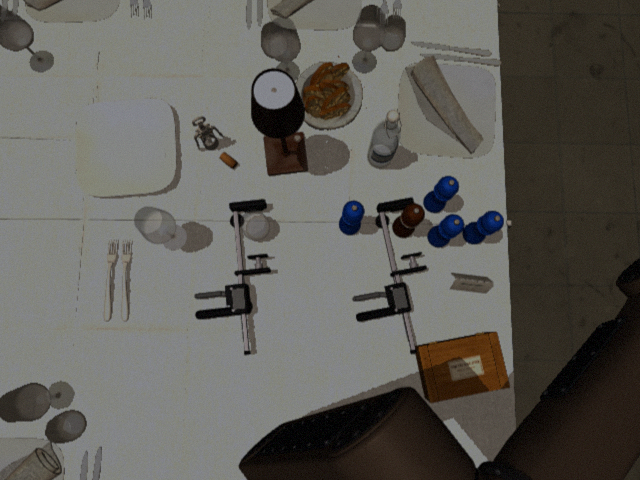

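View pics/side0.png

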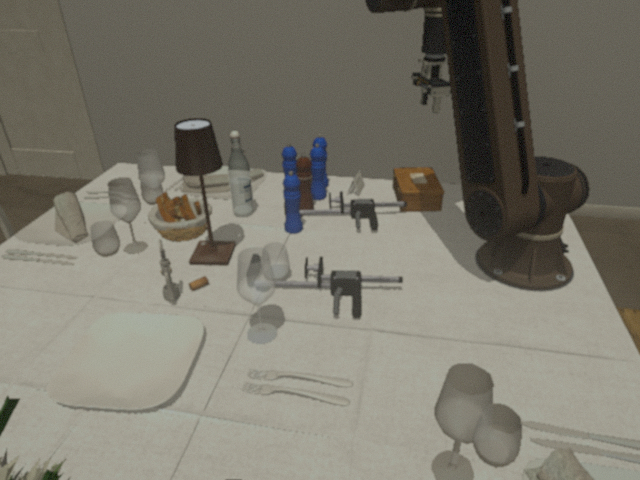

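The top view shows the brown mill at (408,220) in the right clamp (b). Its handle is at (378,315), its trigger at (370,296), and the tumbler is in clamp a at (260,227). I'll zoom in on clamp b.

```bash
python3 - <<'E'
import cv2,numpy as np
im=cv2.imread("pics/top0.png")
c=im[260:345,345:440]
c=np.clip(c.astype(float)*1.5,0,255).astype(np.uint8)
cv2.imwrite("pics/crop1.png",cv2.resize(c,None,fx=7,fy=7,interpolation=cv2.INTER_CUBIC)[:600])
hsv=cv2.cvtColor(im,cv2.COLOR_BGR2HSV)
dark=(im.max(2)<55).astype(np.uint8)
roi=np.zeros_like(dark);roi[275:330,345:425]=1
n,l,s,ce=cv2.connectedComponentsWithStats(dark*roi)
for i in range(1,n):
    if s[i][4]>20: print(s[i],ce[i])
roi=np.zeros_like(dark);roi[190:215,370:420]=1
n,l,s,ce=cv2.connectedComponentsWithStats(dark*roi)
for i in range(1,n):
    if s[i][4]>20: print('end',s[i],ce[i],cv2.minAreaRect(np.argwhere(l==i)[:,::-1].astype(np.float32)))
E
```

```text
[353 282  58  48 852] [384.57276995 303.97652582]
end [377 198  43  17 485] [398.88041237 206.23505155] ((398.0, 206.0), (16.0, 42.0), 90.0)
```

View pics/crop1.png

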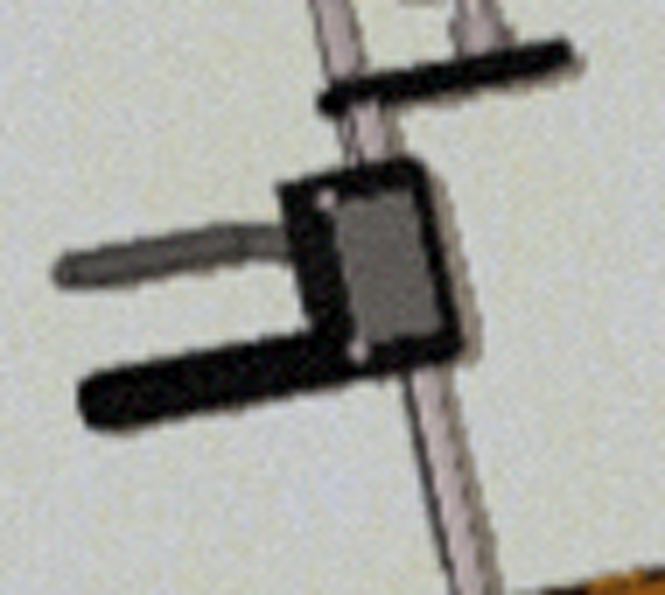

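The crop shows housing corners at crop pixels (278,185), (425,158) and (460,352). The handle's back edge runs (95,430) to (375,378), with its tip at u=78. The trigger front edge runs (60,255) to (230,225).

```bash
cat > h.py <<'E'
import numpy as np
from plant import bot
def ray(u,v,z,n="top"):
    c=bot.get_calibration(n);V=c["view"];R=V[:3,:3];o=-R.T@V[:3,3]
    d=R.T@np.array([(u-c["cx"])/c["fx"],-(v-c["cy"])/c["fy"],-1]);return o+d*(z-o[2])/d[2]
E
python3 - <<'E'
from h import *
import cv2
np.set_printoptions(precision=1,suppress=True)
P=lambda u,v,z:ray(345+u/7,260+v/7,z)[:2]
# (crop px, z, clamp xy)
F=[((278,185),55,(30,30)),((425,158),55,(30,-16)),((460,352),55,(-45,-16)),
   ((92,430),38,(-45,117)),((72,402),38,(-34,121)),((375,378),38,(-45,22)),((85,378),38,(-23,117)),((300,338),38,(-23,43))]
W=np.array([P(*f[0],f[1]) for f in F]);C=np.array([f[2] for f in F],float)
def rig(C,W):
    c0,w0=C.mean(0),W.mean(0);H=(C-c0).T@(W-w0);a=np.arctan2(H[0,1]-H[1,0],H[0,0]+H[1,1])
    R=np.array([[np.cos(a),-np.sin(a)],[np.sin(a),np.cos(a)]]);return a,R,w0-R@c0
a,R,t=rig(C,W);print("ang",a,"org",t);print(W-(C@R.T+t))
to=lambda p:R.T@(p-t)
print("trigger front tip",to(P(62,255,36)),to(P(230,225,36)))
for uv in((95,430),(235,404),(375,378)):print("back",to(P(*uv,38)))
print("grip",R@[-21.5,85]+t)
im=cv2.imread("pics/top0.png")
# end jaw: dark blob centre, mill head / mill top
print("end blob(z55)",to(ray(398.9,206.2,50)[:2]))
b,g,r=[im[:,:,i].astype(int) for i in range(3)]
m=((r>b+20)&(r>35)).astype(np.uint8);m[:195]=0;m[245:]=0;m[:,:385]=0;m[:,430:]=0
n,l,s,ce=cv2.connectedComponentsWithStats(m);i=1+s[1:,4].argmax();print("mill",s[i],ce[i])
for px,z in((ce[i],90),):print(to(ray(*px,z)[:2]))
print("jaw plate ends z51",to(P(322,103,51)),to(P(572,50,51)))
print("box", [ray(u,v,60) for u,v in((417,348),(497,333),(425,400))])
bs=((b>r+40)&(b>80)).astype(np.uint8);bs[:, 370:]=0
n,l,s,ce=cv2.connectedComponentsWithStats(bs);i=1+s[1:,4].argmax();print("blue",s[i],ray(*ce[i],90))
g=R@[-21.5,85]+t
for k in(0,1):
    yaw=a+np.pi*k
    # tool z down, tool y along clamp x
    from scipy.spatial.transform import Rotation as Ro
    y=np.array([np.cos(yaw),np.sin(yaw),0]);z=np.array([0,0,-1]);x=np.cross(y,z)
    q=Ro.from_matrix(np.c_[x,y,z]).as_quat();print(q,bot.solve_ik([*g,14],q))
E
```

```text
ang 0.21756441325526762 org [ 458.6 -197.8]
[[-3.5  6. ]
 [-3.2 -0.9]
 [ 2.3  3.8]
 [ 2.6  1.2]
 [ 2.4  2. ]
 [ 1.7 -6.1]
 [-0.7 -1.1]
 [-1.6 -4.9]]
trigger front tip [ 20.2 114.7] [18.5 53.8]
back [-42.4 116.5]
back [-43.5  66.2]
back [-44.6  15.7]
grip [ 419.2 -119.4]
end blob(z55) [219.6 -44.3]
mill [407 205  16  15 163] [414.2 212.1]
[189.  -69.6]
jaw plate ends z51 [53.3 14.4] [ 53.9 -76.9]
box [array([ 330.2, -232.3,   60. ]), array([ 368.6, -426.8,   60. ]), array([ 209.4, -249.5,   60. ])]
blue [346 202  15  15 135] [662.6 -73.9  90. ]
[0.6 0.8 0.  0. ] None
[ 0.8 -0.6  0.   0. ] [ 0.2  0.2 -0.8  0.  -0.6  0. ]
```

Clamp b's pose agrees with the given sizes: handle back near -43.5, trigger front near 19.5, fixed jaw at 219.6, jaw plate 91 mm long. The estimated advance is about 8 mm. Next I'll move over the clamp, go down open over handle and trigger, and do a force-limited first stroke.

```bash
cat >> h.py <<'E'
import cv2
A=0.2176-0.01;R2=np.array([[np.cos(A),-np.sin(A)],[np.sin(A),np.cos(A)]])
G0=np.array([419.2,-119.4])
from scipy.spatial.transform import Rotation as Ro
_y=-np.array([np.cos(A),np.sin(A),0]);_z=np.array([0,0,-1])
Q=Ro.from_matrix(np.c_[np.cross(_y,_z),_y,_z]).as_quat()
def pos(cx,z,cy=85): return [*(G0+R2@[cx+21.5,cy-85]),z]
def st(tag=""):
    s=bot.read_state();p=R2.T@(s["tcp_pos"][:2]-G0)+[-21.5,85];f=R2.T@s["contact_force"][:2]
    print(tag,"t%.2f w%.1f ff%.1f cx%.1f cy%.1f z%.1f f"%(s["t"],s["width"],s["finger_force"],*p,s["tcp_pos"][2]),f.round(1),s["contact_force"][2].round(1));return s
def pic(n,name):
    im=bot.camera(n)[:,:,::-1];cv2.imwrite(f"pics/{name}.png",im);return im
E
python3 - <<'E'
from h import *
p=bot.read_state()["tcp_pos"]
bot.line_to([p[0],p[1],290]);st()
bot.move_ptp(pos(-14,280),Q);st()
bot.line_to(pos(-14,70));st()
im=pic("top","t1");cv2.imwrite("pics/t1c.png",cv2.resize(im[190:350,330:470],None,fx=3.6,fy=3.6))
im=pic("side","s1");cv2.imwrite("pics/s1c.png",cv2.resize(im[120:270,280:460],None,fx=4,fy=4))
E
```

```text
t0.68 w87.2 ff0.0 cx-273.6 cy-372.6 z289.5 f [-0.2 -0.3] 0.3
 t2.58 w87.7 ff0.0 cx-13.9 cy84.5 z280.0 f [-0.6 -0.5] 0.5
 t4.13 w87.7 ff0.0 cx-13.5 cy84.9 z70.6 f [ 0.1 -0.2] -0.5
```

View pics/s1c.png

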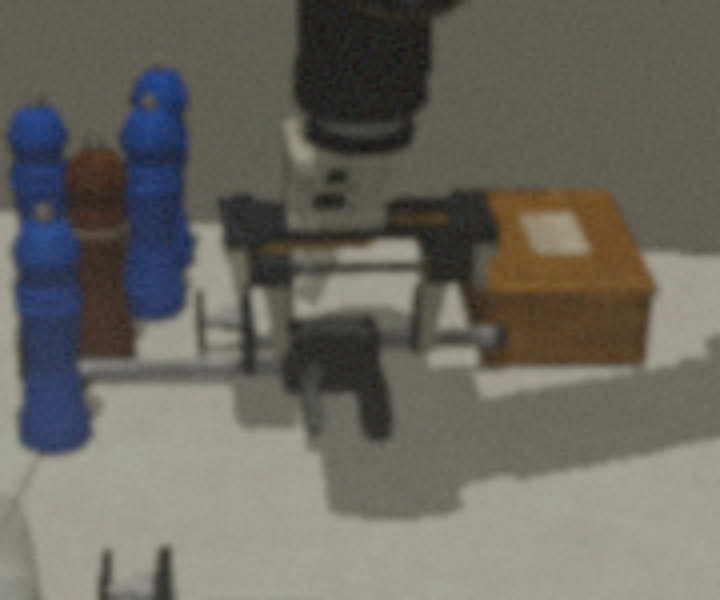

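View pics/t1c.png

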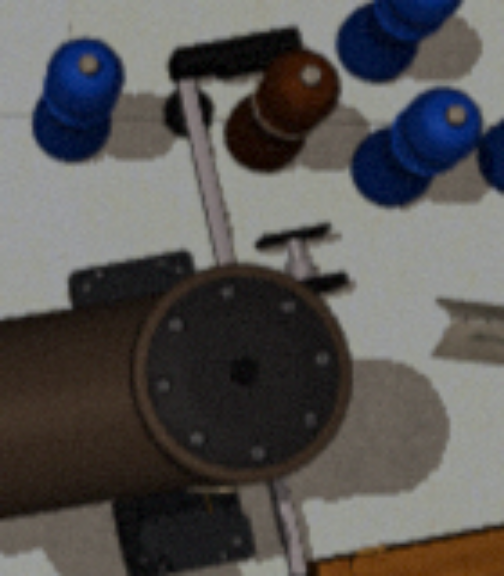

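The side crop shows the open fingers at (280,320) and (430,320), straddling trigger (312,430) and handle (378,430) with clearance. The mill is behind, at (97,250). I'll descend now.

```bash
python3 - <<'E'
from h import *
for z in(40,20,9.5): bot.line_to(pos(-13,z),60);s=st("down")
bot.line_to(pos(-20,9.5),40);st("shift")
for w in (80,74,68,62,56,50,46):
    bot.move_gripper(w,12);st(w)
E
```

```text
down t4.88 w87.6 ff0.0 cx-13.0 cy85.0 z39.9 f [ 0.3 -0.2] 0.2
down t5.37 w87.5 ff0.0 cx-13.1 cy85.0 z19.9 f [0.  1.5] 0.1
down t5.69 w87.5 ff0.0 cx-13.3 cy85.0 z9.3 f [ 0.5 -0.7] -0.1
shift t6.02 w87.9 ff0.0 cx-20.3 cy85.0 z9.7 f [-0.3 -0.1] 1.7
80 t6.44 w79.8 ff2.4 cx-18.7 cy85.0 z9.8 f [5.1 1.2] -2.3
74 t6.83 w74.1 ff3.8 cx-17.7 cy85.3 z9.9 f [7.9 4.1] -4.3
68 t7.22 w68.1 ff4.3 cx-17.2 cy85.4 z10.0 f [8.3 5.9] -3.3
62 t7.62 w62.3 ff4.6 cx-17.0 cy85.6 z10.0 f [8.1 7.2] -3.5
56 t8.01 w56.2 ff5.0 cx-16.9 cy85.7 z10.1 f [8.2 9.9] -2.8
50 t8.40 w50.2 ff6.5 cx-18.0 cy85.7 z10.0 f [6.2 9.6] 0.5
46 t8.65 w47.9 ff13.0 cx-19.2 cy85.7 z9.9 f [2.1 8.9] 5.2
```

The arm is compliant and the first stroke reached home. I'll release and pump again, measuring the pad with the top camera after each stroke.

```bash
cat >> h.py <<'E'
def pad(name):
    """clamp x of dark things on the line of jaw pad centre (y -30..-70, z 48)"""
    im=pic("top",name);c=bot.get_calibration("top");V=c["view"];t=G0-R2@[-21.5,85];xs=np.arange(60,215,.5);out=[]
    for y in(-30,-40,-56,-64):
        q=(R2@np.c_[xs,0*xs+y].T).T+t;P=np.c_[q,0*xs+48,0*xs+1]@V.T
        uv=np.float32(np.c_[c["cx"]-c["fx"]*P[:,0]/P[:,2],c["cy"]+c["fy"]*P[:,1]/P[:,2]])
        g=cv2.remap(im.max(2),uv[:,:1],uv[:,1:],cv2.INTER_LINEAR).ravel()
        d=np.flatnonzero(g<55);out.append([(xs[k[0]],xs[k[-1]]) for k in np.split(d,np.flatnonzero(np.diff(d)>2)+1) if len(k)])
    print("pad rows",[[(float(a),float(b)) for a,b in o] for o in out])
E
python3 - <<'E'
from h import *
pad("p0")
bot.move_gripper(84,12);st("open");bot.pause(.2);pad("p1")
for w in (60,47.5): bot.move_gripper(w,12);st(w)
pad("p2")
E
```

```text
pad rows [[(71.5, 83.0), (110.0, 117.5), (144.0, 192.5), (211.5, 214.5)], [(71.5, 83.0), (110.5, 117.5), (140.5, 177.0), (211.5, 214.5)], [(71.5, 84.5), (110.0, 117.5), (145.5, 214.5)], [(72.0, 82.5), (110.5, 117.5), (152.0, 190.0), (205.0, 214.5)]]
open t9.51 w84.0 ff0.3 cx-20.3 cy85.0 z9.4 f [ 0.4 -1.6] -1.2
pad rows [[(71.5, 83.0), (110.0, 117.5), (144.0, 193.0), (211.5, 214.5)], [(71.5, 83.0), (110.5, 117.5), (140.5, 177.5), (211.5, 214.5)], [(71.5, 84.5), (110.0, 117.5), (145.5, 214.5)], [(72.0, 82.5), (110.5, 117.5), (152.0, 189.5), (204.5, 214.5)]]
60 t10.41 w59.8 ff4.5 cx-16.5 cy85.5 z10.1 f [7.8 6.4] -4.6
47.5 t10.91 w47.6 ff11.6 cx-19.1 cy85.6 z9.9 f [1.6 9.3] 4.8
pad rows [[(91.0, 102.5), (129.5, 137.5), (144.0, 192.5), (211.5, 214.5)], [(90.5, 103.0), (131.0, 176.5), (211.5, 214.5)], [(91.0, 103.0), (129.5, 138.5), (145.5, 214.5)], [(91.0, 102.5), (129.5, 139.0), (152.0, 192.0), (205.5, 214.5)]]
```

Each stroke advances the jaw about 20 mm, and the pad front is now near 137.5, with the mill at about 145. The third stroke I'll run gently in small steps.

```bash
python3 - <<'E'
from h import *
bot.move_gripper(84,12);bot.pause(.2);st("open")
for w in (66,62,58,54,51,48.5,47.5): bot.move_gripper(w,12);st(w)
bot.pause(.3);pad("p3")
im=cv2.imread("pics/p3.png");cv2.imwrite("pics/p3c.png",cv2.resize(im[190:280,370:450],None,fx=6,fy=6))
E
```

```text
open t11.97 w83.9 ff0.3 cx-20.1 cy85.0 z9.5 f [0.4 0. ] 0.5
66 t12.54 w66.2 ff4.1 cx-16.7 cy85.4 z10.0 f [8.7 3.9] -4.8
62 t12.89 w61.8 ff4.4 cx-16.6 cy85.5 z10.1 f [7.6 6.2] -4.3
58 t13.24 w58.1 ff5.1 cx-16.2 cy85.6 z10.1 f [8.7 8.1] -4.5
54 t13.59 w54.2 ff6.2 cx-16.0 cy85.7 z10.1 f [9.9 7.6] -4.4
51 t13.92 w51.3 ff8.2 cx-17.4 cy85.7 z10.0 f [5.8 9.1] -0.7
48.5 t14.22 w48.5 ff9.7 cx-18.6 cy85.7 z10.0 f [2.8 8.9] 4.3
47.5 t14.46 w47.7 ff11.9 cx-19.1 cy85.7 z9.9 f [0.7 9.3] 6.0
pad rows [[(110.5, 122.5), (148.5, 202.0), (211.5, 214.5)], [(110.5, 123.5), (149.5, 192.5), (211.5, 214.5)], [(110.5, 123.5), (148.0, 214.5)], [(110.5, 123.0), (148.0, 159.0), (160.5, 205.0), (214.5, 214.5)]]
```

View pics/p3c.png

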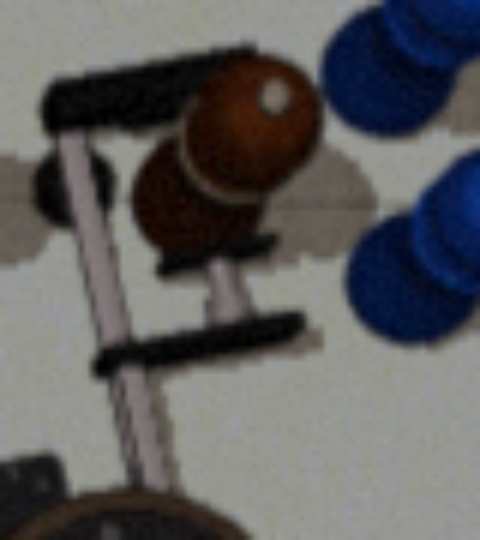

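The crop shows the mill standing upright, with the pad at (215,255) just touching its foot and the mill at the fixed jaw. Now the final stroke: release, then squeeze in small steps, watching both force and pad travel.

```bash
python3 - <<'E'
from h import *
bot.move_gripper(84,12);bot.pause(.2);st("open");pad("q0")
bot.move_gripper(62,12)
for w in np.arange(60,47,-1.5):
    bot.move_gripper(w,20);bot.pause(.1);s=st(w)
    if s["t"]>40 or s["finger_force"]>15: break
bot.pause(.2);st("hold");pad("q1")
E
```

```text
open t15.82 w83.9 ff0.3 cx-20.1 cy85.0 z9.5 f [0.5 0.2] 0.4
pad rows [[(110.0, 122.5), (148.5, 202.0), (211.5, 214.5)], [(110.5, 123.0), (149.5, 194.0), (211.5, 214.5)], [(110.5, 123.5), (148.0, 214.5)], [(111.0, 122.5), (148.0, 205.0), (211.5, 214.5)]]
60.0 t16.88 w60.4 ff6.3 cx-14.8 cy85.4 z10.3 f [11.6  4.6] -8.0
58.5 t17.23 w58.7 ff6.8 cx-14.5 cy85.4 z10.4 f [12.1  4.4] -9.5
57.0 t17.59 w57.0 ff8.5 cx-14.5 cy85.5 z10.4 f [12.9  6.8] -9.2
55.5 t17.95 w55.3 ff13.0 cx-15.1 cy85.5 z10.3 f [9.9 6.1] -6.2
54.0 t18.31 w54.4 ff17.4 cx-15.8 cy85.6 z10.3 f [9.5 7.3] -4.2
hold t18.51 w54.0 ff17.5 cx-15.9 cy85.5 z10.3 f [9.3 6. ] -3.0
pad rows [[(120.5, 133.0), (153.0, 207.5), (211.5, 214.5)], [(120.5, 133.5), (154.5, 197.5), (211.5, 214.5)], [(120.5, 133.5), (152.0, 179.0), (182.5, 214.5)], [(120.0, 133.0), (153.0, 177.0), (179.0, 208.5), (211.5, 213.0)]]
```

The pad is in about 6 mm by camera (the plate-to-pad gap shrank from 38.5 to 32.3), and the force estimate agrees. One small step more, then a stability check.

```bash
python3 - <<'E'
from h import *
bot.move_gripper(53.2,20);bot.pause(.5);st("hold");pad("r1");bot.pause(1);st("hold");pad("r2")
im=cv2.imread("pics/r2.png");a=cv2.resize(im[190:280,370:450],None,fx=5,fy=5)
b=cv2.resize(pic("side","sr")[140:230,280:400],None,fx=3.3,fy=5);cv2.imwrite("pics/r2c.png",np.hstack([a,b[:450]]))
E
```

```text
hold t19.27 w53.5 ff19.8 cx-16.2 cy85.5 z10.3 f [7.7 7.2] -2.5
pad rows [[(121.0, 134.0), (153.0, 207.0), (211.5, 214.5)], [(121.0, 134.0), (154.5, 197.0), (211.0, 214.5)], [(121.0, 135.0), (152.5, 179.0), (181.5, 214.5)], [(121.5, 134.0), (153.0, 211.0)]]
hold t20.32 w53.7 ff19.8 cx-16.2 cy85.6 z10.3 f [8.5 7.4] -2.1
pad rows [[(121.0, 134.0), (152.5, 207.5), (210.5, 214.5)], [(121.0, 134.0), (154.5, 197.0), (211.5, 214.5)], [(121.0, 135.0), (152.5, 179.0), (182.5, 214.5)], [(121.0, 134.0), (153.0, 177.5), (179.0, 209.0)]]
```

View pics/r2c.png

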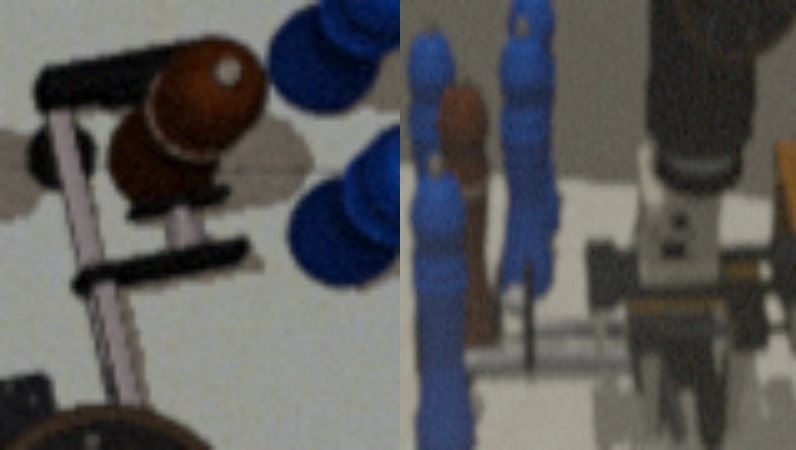

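The mill stands upright against the fixed jaw, at (165,130) on the left and (465,220) on the right. The pad is in about 7 mm, the force is steady at 19.8 N and nothing is moving, so I'm handing in.

```bash
python3 -c "
from plant import bot
print(bot.close_job())"
```

```text
the job is handed in; nothing more can be done
None
```

I handed the job in with the mill upright and gripped in the right clamp (b) after four squeezes, its pad pressed in about 7 mm by camera estimate and the trigger held at about 20 N; the hand-in returned no verdict.

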